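Load the full cartridge through the one-way gate

ROBOT

A 7-joint arm with a two-finger parallel gripper is mounted at the origin on the work surface. World frame = base frame: x ahead of the robot, y to its left, z up, the work surface at z = 0. Lengths are in m, angles in rad, forces in N, time in s.
With the tool pointing down it reaches from about 0.425 to 0.825 m from the base axis. Payload 3.6 kg.
Tool frame: the origin (TCP) lies where the fingers leave the gripper's body, on its centre line; the fingertips stand 73 mm ahead of it and the grasp point (between the pads) lies 54 mm ahead of it; x points along the fingers, y is the direction in which the jaws open and shut, and the axes are right-handed (so a half turn about x gives the same grasp; the last joint's range is limited). The gripper opens to 85 mm and grips with 20 to 120 N. Pads are 22 mm wide; open, the fingers measure 114 mm over their backs; the gripper's body (76 mm by 85 mm) begins 54 mm behind the grasp point. The pads swing forward as they close: fully open they stand 13 mm farther back than shut.
Start: joints at [-1.24, 0.615, -0.013, 1.423, 0.008, 1.103, -0.04], TCP at [0.228, 0.609, 0.304] pointing down, gripper open.
Joint ranges: [-3.12, 3.12], [-0.3, 2.06], [-1.34, 1.32], [0.26, 2.42], [-1.36, 4.5], [0.01, 1.98], [-2.84, 2.84]. Speed limits (rad/s): [2.79, 2.79, 3.14, 3.14, 3.14, 3.14, 3.14].

INTERFACE

Orientations are given as a unit quaternion [x, y, z, w].
In Python, from station import arm, snapshot, camera_info, ticket gives the robot as it stands. Calls block until the motion is done:
- arm.movep(position, orientation): joint-space move of the TCP to a pose.
- arm.line_to(position, velocity=0.15, ori=None): straight line of the TCP; ori=None keeps the orientation; velocity is the mean speed in m/s.
- arm.move_j(angles): joint-space move.
- arm.move_gripper(opening, effort=None): opening from 0.0 (shut) to 1.0 (fully open); effort is the grip in N (None keeps the last); returns when the fingers have stopped.
- arm.pause(seconds).
- arm.ik(position, orientation): joint angles nearest the present ones, or None.
- snapshot(name): name is "side" or "top"; returns the picture (420x560x3 uint8, blue, green, red); there is no depth.
- camera_info(name): a dict with "fx", "fy", "cx", "cy" (pixels), "R" (3x3) and "t" (3): a world point X has camera coordinates R X + t. Camera axes: x right, y down, z forward; pixel columns grow to the right and rows downward; lengths in m; the calibration is good to about 2 mm. A picture is of the moment at which its call begins. camera_info takes no time and is no camera call.
A pose or a line that the arm cannot do raises arm.MotionError and nothing moves.
- ticket.finish_job(): hands the job in, once; it reports no verdict.
Readings, each from a call of its own:
- arm.read_time(): time.
- arm.read_joint_positions(): joint angles.
- arm.read_dq(): joint speeds.
- arm.read_effort(): joint torques, N m.
- arm.read_tool_pos(): TCP position.
- arm.read_eef_rot(): TCP orientation.
- arm.read_ft_force(): force on the tool from outside, world axes, zero at the start.
- arm.read_wrist_torque(): the same for the moment, N m.
- arm.read_opening(): opening from 0.0 (shut) to 1.0 (fully open).
Only numpy, scipy, OpenCV 4.12 (cv2) and the standard library are available. Lean on these libraries where they do the work, as an engineer would, in place of code of your own. Each camera call takes 0.05 s, during which the arm holds its last target. There are 200 camera calls.

TASK

Two cartridges that look the same lie in the black rack: heft them to find the loaded one, which is more than twice as heavy, and leave the empty one lying in its place in the rack. Set the loaded one down on the open apron of the loading lane with its neck away from the gate and let go of it; then take it again by its neck, or from behind, and push it block first through the sprung flap (not over the top) until the flap has shut behind the end of its neck, and leave it lying flat in the bay. Do not disturb the beaker, the bottle or the spanner.

Things in the scene. Friction and masses are not known exactly. Their poses are not given: they have to be found in the camera images.
- lane: loading lane, fixed: an aluminium plate 130 mm wide (y), top face 6 mm above the bench, from x = -170 to +235 mm. Origin: on the bench, mid-gate; +x is the way in. The gate (x = -6 to +6 mm) is two steel cheeks, 50 mm high above the bench, with a 64 mm wide opening (y = -32 to +32 mm), open at the top
- apron (a point): centre of the top face of the lane's apron, the flat part before the gate, 164 mm long and 130 mm wide, without walls; 88 mm before the gate's middle; axes of the lane
- bay (a point): centre of the floor of the bay behind the gate, 118 mm past the gate's middle; axes of the lane. Walls 36 mm high above the bench along both sides (inner faces 120 mm apart) and at the far end (inner face 230 mm past the gate's middle); open at the top
- flap (a joint): swing of the gate's sprung steel flap, rad: 0 shut, up to 1.65 open into the bay; it cannot swing out. 65 mm long, 4 mm thick, 40 mm high (top edge 49 mm above the bench), upright hinge at x = 9, y = +36 mm of the lane. The spring shuts it with 1 N (shut) to 5 N (wide open) at its free edge. It sweeps the bay up to 76 mm past the gate's middle
- rack: fixed black rack, plate 150 x 230 mm, top 6 mm above the bench. The blocks lie flat on it, centred at x = 0, y = +65 and -65 mm, axes parallel to the rack's; each neck lies between two cheeks (24 mm long, 40 mm above the plate, 5 mm clear of the neck each side), so it cannot be gripped there; the blocks' sides are free. Origin: on the bench, midway between the blocks
- cartridge_a_mid (a point): one of two grey cartridges that look alike; either may be the loaded one (0.58 to 0.80 kg, core loose inside by 3 mm), the other is empty (0.25 to 0.31 kg). A block 70 (x) x 50 (y) x 44 mm high with a round neck, 16 mm diameter, 40 mm long, on its rear (-x) end, axis 26 mm above the underside. This point: the centre of the block, 22 mm above its underside; x points away from the neck, z up
- cartridge_a_neck (a point): half-way along the neck of cartridge a, on its axis: 55 mm behind the block's centre and 4 mm higher; same axes
- cartridge_a_tail (a point): the free rear end of the neck of cartridge a, on its axis: 75 mm behind the block's centre; same axes
- cartridge_b_mid (a point): one of two grey cartridges that look alike; either may be the loaded one (0.58 to 0.80 kg, core loose inside by 3 mm), the other is empty (0.25 to 0.31 kg). A block 70 (x) x 50 (y) x 44 mm high with a round neck, 16 mm diameter, 40 mm long, on its rear (-x) end, axis 26 mm above the underside. This point: the centre of the block, 22 mm above its underside; x points away from the neck, z up
- cartridge_b_neck (a point): half-way along the neck of cartridge b, on its axis: 55 mm behind the block's centre and 4 mm higher; same axes
- cartridge_b_tail (a point): the free rear end of the neck of cartridge b, on its axis: 75 mm behind the block's centre; same axes
- beaker: bystander: glass beaker 70 mm across, 90 mm high; origin at the centre of its underside
- bottle: bystander: amber bottle 60 mm across, 130 mm high; origin at the centre of its underside
- spanner: bystander: steel spanner 150 mm long lying on the bench along its x axis

How it is judged:
By the outcome, as a careful person would: the job done as asked, in the order asked, and still so for the second after the job is handed in, with the robot touching nothing.
It also fails if it takes over 64 s, if anything falls off the work surface, if the arm or the gripper's body presses on something with over 40 N, if the wrist force passes 120 N, or if a joint passes its speed limit or range.

## Working session

There is one attempt and no reset: what is moved stays moved. The work goes in short steps, each a Python script; the robot and the scene stay as the last script left them, time stands still between calls to the robot, and variables do not carry over. Pictures are saved under pics/ and viewed, about 8 in all and at most 12, crops included, and the job is handed in when it is done.

```bash
ls; mkdir -p pics; python3 - <<'E'
from station import arm, snapshot, camera_info
import cv2
for n in("top","side"):
    cv2.imwrite(f"pics/{n}0.png",cv2.resize(snapshot(n),(800,600),interpolation=cv2.INTER_CUBIC)); c=camera_info(n); print(n,{k:(v.tolist() if hasattr(v,'tolist') else v) for k,v in c.items()})
print(arm.read_eef_rot(),arm.read_tool_pos(),arm.read_time(),arm.read_joint_positions())
E
```

```text
pics
top {'fx': 412.8427824210736, 'fy': 412.8427824210736, 'cx': 285.8199264827847, 'cy': 211.7449187553724, 'R': [[0.009441070726736344, -0.9998879749392469, 0.011614807593130194], [-0.994195686463043, -0.010630948167706888, -0.10706035661875112], [0.10717183959329706, -0.010536627209320987, -0.9941846791644098]], 't': [0.02825402792720136, 0.5745283308468063, 1.1020956432814761]}
side {'fx': 445.05812882486464, 'fy': 445.05812882486464, 'cx': 273.3144892980701, 'cy': 212.88037738723855, 'R': [[0.8865907824698429, -0.4625005753363869, -0.007071227122860036], [-0.28749077162088804, -0.5390008578730594, -0.7917241511062629], [0.36236147790892226, 0.7039682471714311, -0.6108378396121548]], 't': [-0.49747708685000963, 0.2228946552440635, 0.9644081027414516]}
[ 0.12496992  0.69596315 -0.12662882  0.69568884] [0.22743621 0.60834492 0.30283154] 0.1 [-1.23949813  0.61584293 -0.01263032  1.42476567  0.00811428  1.1034123
 -0.04040404]
```

View pics/top0.png

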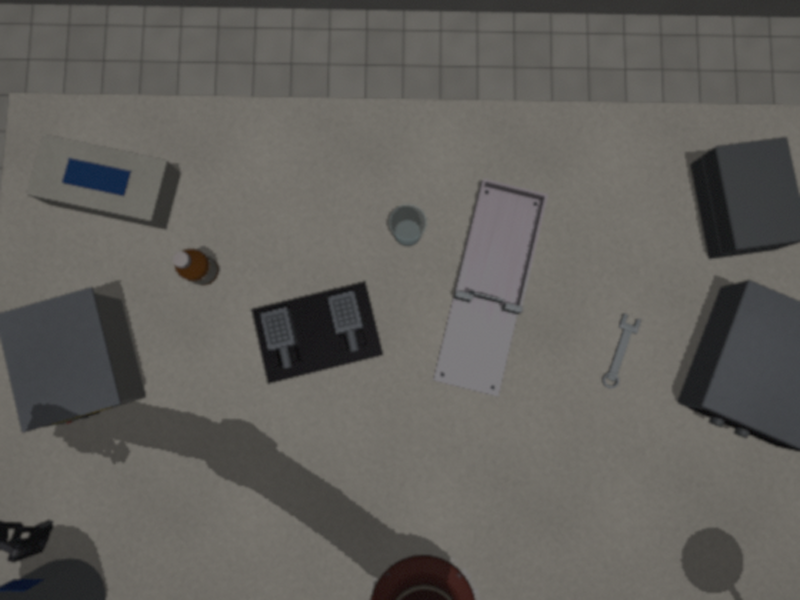

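View pics/side0.png

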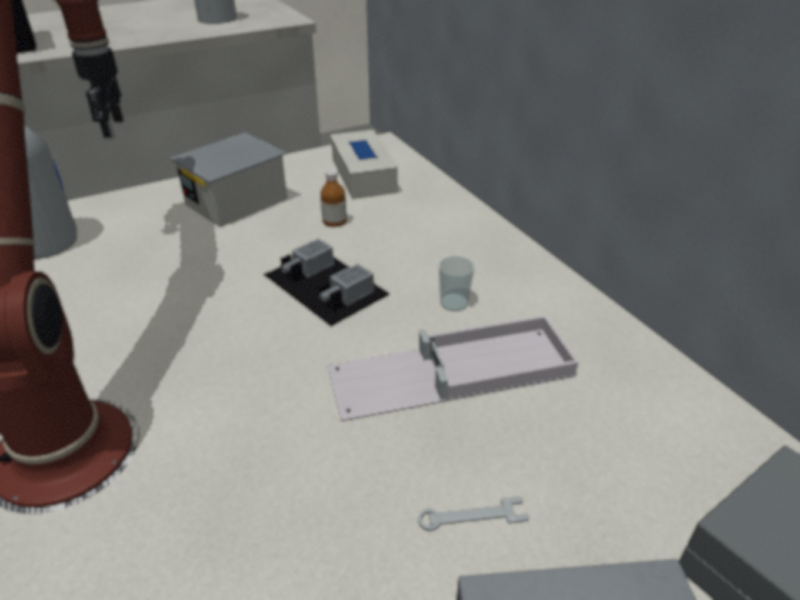

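The top view shows the rack's corners near (252,309), (365,283), (382,354), (268,382). The lane runs from about (435,380) to (543,195), with the gate at about (487,300), and the beaker is at (407,230). I'll enlarge it for precise corners.

```bash
python3 - <<'E'
from station import snapshot
import cv2
a=snapshot("top")
cv2.imwrite("pics/c1.png",cv2.resize(a[190:275,170:275],None,fx=7,fy=7,interpolation=cv2.INTER_CUBIC))
cv2.imwrite("pics/c2.png",cv2.resize(a[120:280,260:390],None,fx=3.7,fy=3.7,interpolation=cv2.INTER_CUBIC))
E
```

```text
(no output)
```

View pics/c1.png

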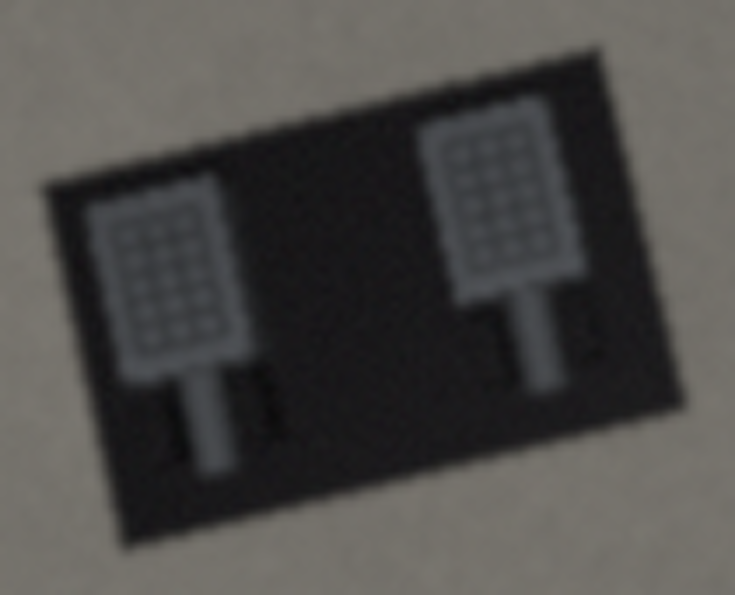

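View pics/c2.png

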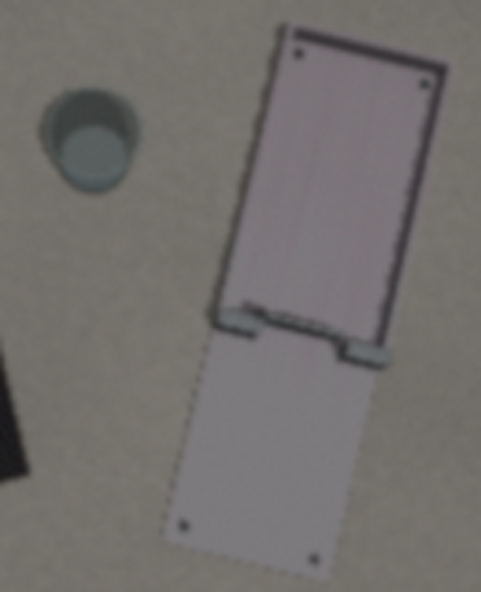

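c1 shows the rack corners and both block tops clearly; c2 shows the lane's apron corners at (163,540) and (327,580), and the bay's far corners at (280,27) and (447,67). Fit the poses.

```bash
cat > geo.py <<'E'
import numpy as np
from scipy.optimize import least_squares
from station import camera_info
def proj(n,X):
    c=camera_info(n); Y=np.atleast_2d(X)@np.array(c["R"]).T+np.array(c["t"])
    return Y[:,:2]/Y[:,2:]*[c["fx"],c["fy"]]+[c["cx"],c["cy"]]
def unc(p,f,o): return (np.array(p,float)+.5)/f-.5+np.array(o)
def W(q,L):
    L=np.atleast_2d(L).astype(float); c,s=np.cos(q[2]),np.sin(q[2])
    return np.c_[q[0]+c*L[:,0]-s*L[:,1],q[1]+s*L[:,0]+c*L[:,1],L[:,2]]
def fit(L,px,q0,n="top"):
    r=least_squares(lambda q:(proj(n,W(q,L))-px).ravel(),q0); return r.x,r.fun.reshape(-1,2)
E
python3 - <<'E'
from geo import *
np.set_printoptions(precision=4,suppress=True)
h=lambda a,b,z:[[a,b,z],[a,-b,z],[-a,-b,z],[-a,b,z]]
o1=[170,190]
def go(nm,L,p,q0):
    q,r=fit(L,p,q0);print(nm,q,"reach",np.hypot(*q[:2]),"res",r.ravel());return q
rk=go("rack",h(.075,.115,.006),unc([(45,185),(600,50),(685,408),(125,548)],7,o1),[.5,.1,.2])
A=go("left",h(.035,.025,.050),unc([(85,207),(215,175),(255,357),(128,383)],7,o1),[.5,.1,.2])
B=go("right",h(.035,.025,.050),unc([(418,123),(545,95),(585,272),(460,303)],7,o1),[.5,.1,.2])
print("from rack",W(rk,[[0,.065,0],[0,-.065,0]]))
L=[[-.17,.065,.006],[-.17,-.065,.006],[.235,.065,.036],[.235,-.065,.036]]
ln=go("lane",L,unc([(163,540),(327,580),(280,27),(447,67)],3.7,[260,120]),[.55,-.1,-.2])
print("gate cheeks c2", (proj("top",W(ln,[[-.006,.065,.05],[-.006,.032,.05],[-.006,-.032,.05],[-.006,-.065,.05]]))-[260,120])*3.7)
print("side800 apron",proj("side",W(ln,L))*800/560)
print("side800 rack",proj("side",W(rk,h(.075,.115,.006)))*800/560)
q=[0,0,0]
for nm,p in(("beaker",(95,160)),):
    q,r=fit([[0,0,0]],unc([p],3.7,[260,120]),[.6,0,0]);print(nm,q[:2],W([0,0,-ln[2]],[[*(q[:2]-ln[:2]),0]]))
for x in(-.17,-.088,0,.118,.23): print(x,np.hypot(*W(ln,[[x,0,0]])[0,:2]))
E
```

```text
rack [0.5186 0.2119 0.2522] reach 0.5601936383835796 res [-0.5974 -0.3066  0.2861 -0.495   0.7313  0.3173 -0.413   0.4392]
left [0.5214 0.2797 0.2506] reach 0.5917126065582803 res [ 0.3066  0.0211 -0.032   0.1862 -0.0377 -0.4837 -0.2354  0.279 ]
right [0.5543 0.1538 0.2441] reach 0.5752889717020645 res [ 0.0658  0.2669  0.025   0.0154  0.1308 -0.0854 -0.2209 -0.1941]
from rack [[0.5023 0.2749 0.    ]
 [0.5348 0.149  0.    ]]
lane [ 0.5747 -0.1146 -0.2221] reach 0.5860355761744854 res [-1.1961  1.5935  0.3277  1.6678  0.3324 -1.5886  0.5605 -1.8545]
gate cheeks c2 [[210.9167 325.6396]
 [254.9627 336.0053]
 [340.4842 356.132 ]
 [384.6324 366.5219]]
side800 apron [[323.7092 363.9343]
 [338.1342 418.3277]
 [540.5526 312.1142]
 [574.3943 358.505 ]]
side800 rack [[319.421  246.2485]
 [388.898  291.9142]
 [329.2572 324.1865]
 [261.7577 272.4924]]
beaker [0.7178 0.0365] [[0.1063 0.1789 0.    ]]
-0.17 0.4161118158515923
-0.088 0.4980685455194274
0 0.5860355761744854
0.118 0.7040043010219881
0.23 0.815982982304754
```

The two block fits are 130.1 mm apart. The rack plate sits 20 mm behind and 5 mm to the side of the origin, consistent with the necks needing support. The lane's predicted gate cheeks match the image. Next I'll heft.

```bash
cat > rob.py <<'E'
from geo import *
from station import arm,snapshot,ticket
from scipy.spatial.transform import Rotation as Rn
LN=np.array([.5747,-.1146,-.2221]); BL=(.5214,.2797,.252); BR=(.5543,.1538,.252)
def ori(yaw,k=None):
    c,s=np.cos(yaw),np.sin(yaw)
    def m(k):
        x=np.array([0,0,-1.]);y=k*np.array([-s,c,0]);return Rn.from_matrix(np.c_[x,y,np.cross(x,y)])
    if k is None: # nearer to the present one
        r=Rn.from_quat(arm.read_eef_rot()); k=min((1,-1),key=lambda k:(r.inv()*m(k)).magnitude())
    return m(k).as_quat()
def fz(n=10):
    v=[]
    for _ in range(n): v.append(arm.read_ft_force()); arm.pause(.03)
    return np.mean(v,0)
def st(t=""): print(t,"t",round(arm.read_time(),2),"tcp",np.round(arm.read_tool_pos(),4),"op",round(arm.read_opening(),3),"F",np.round(arm.read_ft_force(),1))
E
python3 - <<'E'
from rob import *
def heft(q,z=.086):
    o=ori(q[2]); arm.movep([q[0],q[1],.19],o); arm.line_to([q[0],q[1],z],.15)
    arm.pause(.2); f0=fz(); arm.move_gripper(.45,60); st("grip")
    arm.line_to([q[0],q[1],z+.06],.1); arm.pause(.4); f=fz(); m=-(f-f0)[2]/9.81
    st("up"); print("force",f0,f,"mass",m); return m
m=heft(BL)
if m<.42:
    arm.line_to([*BL[:2],.0865],.06); arm.pause(.2); arm.move_gripper(1.0); arm.line_to([*BL[:2],.19],.2)
    m=heft(BR)
st("end")
E
```

```text
grip t 3.62 tcp [0.5216 0.2793 0.0862] op 0.574 F [ 0.1 -0.4  2.3]
up t 5.1 tcp [0.5214 0.2797 0.146 ] op 0.582 F [-0.6 -0.4 -7.4]
force [ 0.15834512 -0.03030666 -0.133372  ] [ 0.14853946  0.24484603 -7.32673357] mass 0.7332682536679376
end t 5.1 tcp [0.5214 0.2797 0.146 ] op 0.582 F [-0.6 -0.4 -7.4]
```

Left is the loaded one (0.73 kg). Carry it to the apron and set it down.

```bash
python3 - <<'E'
from rob import *
import cv2
p=arm.read_tool_pos(); arm.line_to([p[0],p[1],.19],.2)
g=W(LN,[[-.075,0,0]])[0]; o=ori(LN[2])
arm.movep([g[0],g[1],.17],o); arm.line_to([g[0],g[1],.105],.12); arm.pause(.2); f0=fz(3)
arm.line_to([g[0],g[1],.0863],.04); arm.pause(.2); st("down"); print(f0)
arm.move_gripper(1.0); st("open"); arm.line_to([g[0],g[1],.2],.2)
# move aside for the camera, over the free bench towards the robot's left
arm.movep([.45,.15,.25],o); st("aside")
a=snapshot("top"); cv2.imwrite("pics/c3.png",cv2.resize(a[190:280,290:375],None,fx=6.5,fy=6.5,interpolation=cv2.INTER_CUBIC))
E
```

```text
down t 8.69 tcp [ 0.5012 -0.098   0.0862] op 0.582 F [-2.3  1.1 -2.9]
[ 0.05317324  0.16526683 -6.9574409 ]
open t 9.14 tcp [ 0.5019 -0.0981  0.0865] op 0.998 F [-0.4 -0.  -0. ]
aside t 10.87 tcp [0.4504 0.1483 0.2493] op 0.997 F [-0.2 -0.1  0.2]
```

View pics/c3.png

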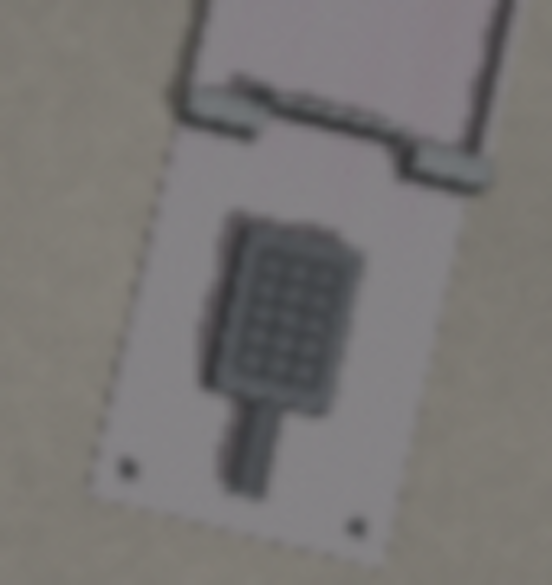

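c3 shows the cartridge flat on the apron, with block top corners near (248,222), (363,252), (328,412) and (215,385). The neck points away from the gate, with its end at about (250,492). Check the lateral alignment.

```bash
python3 - <<'E'
from rob import *
np.set_printoptions(precision=4,suppress=True)
o=[290,190];h=lambda a,b,z:[[a,b,z],[a,-b,z],[-a,-b,z],[-a,b,z]]
q,r=fit(h(.035,.025,.05),unc([(248,222),(363,252),(328,412),(215,385)],6.5,o),[.5,-.1,-.2]);print(q,r.ravel())
print("in lane",W([0,0,-LN[2]],[[*(q[:2]-LN[:2]),0]]),q[2]-LN[2])
f=lambda L:(proj("top",W(LN,L))-o+.5)*6.5-.5
print("cheeks z.05 (inner L front/back, inner R front/back, outer)",f([[-.006,.032,.05],[.006,.032,.05],[-.006,-.032,.05],[.006,-.032,.05],[-.006,.065,.05],[-.006,-.065,.05]]))
print("apron corners",f([[-.17,.065,.006],[-.17,-.065,.006]]))
print("tail",f([[-.15,0,.032]]), "block",f([[-.04,.025,.05],[-.04,-.025,.05],[-.11,-.025,.05],[-.11,.025,.05]]))
k=ori(LN[2])
for x in(-.13,0,.115):
    g=W(LN,[[x,0,0]])[0]; print(x,arm.ik([g[0],g[1],.086],k),arm.ik([g[0],g[1],.2],k))
E
```

```text
[ 0.5016 -0.0956 -0.2188] [-0.0422 -0.1038  0.3937 -0.5079  0.2573  0.3507 -0.6059  0.2496]
in lane [[-0.0755  0.0025  0.    ]] 0.003274946027730541
cheeks z.05 (inner L front/back, inner R front/back, outer) [[255.5518 138.0609]
 [261.8497 110.1593]
 [405.7935 173.4139]
 [411.9236 145.4503]
 [178.1732 119.8531]
 [483.3519 191.664 ]]
apron corners [[ 83.8627 504.4215]
 [381.8785 575.1652]]
tail [[249.9667 494.9974]] block [[254.1024 221.3486]
 [371.852  249.1062]
 [335.4645 414.5599]
 [216.9389 386.5143]]
-0.13 [ 0.1657  0.6975 -0.0354  2.1654  0.0825  0.2799  1.4079] [ 0.178   0.4757 -0.0511  2.0859  0.0426  0.581   1.4456]
0 [ 0.1736  0.8001 -0.0227  1.8025  0.0317  0.5393  1.4792] [ 0.1816  0.6327 -0.0352  1.7337  0.0297  0.7756  1.4807]
0.115 [ 0.1681  0.928   0.0033  1.4394 -0.0038  0.7742  1.5214] [ 0.1778  0.7934 -0.0154  1.3709  0.0132  0.9775  1.5083]
```

The predicted gate cheeks match the picture within a millimetre, and the cartridge is within 2.5 mm of the centreline. Take it by the neck and push.

```bash
python3 - <<'E'
from rob import *
o=ori(LN[2]); P=lambda x,y,z:[*W(LN,[[x,y,0]])[0,:2],z]
arm.movep(P(-.130,.001,.19),o); arm.line_to(P(-.130,.001,.086),.15); arm.pause(.1); st("at")
arm.move_gripper(0.1,60); st("grip")
for x,y in((-.10,-.001),(-.075,-.001),(-.04,-.001),(0,-.001),(.04,-.001),(.08,-.001),(.117,-.001)):
    arm.line_to(P(x,y,.086),.06); st(x)
    if np.linalg.norm(arm.read_ft_force())>40: print("STOP"); break
arm.pause(.5); st()
import cv2
a,b=snapshot("top"),snapshot("side")
cv2.imwrite("pics/c4.png",np.hstack([cv2.resize(a[120:240,290:390],(400,480),interpolation=cv2.INTER_CUBIC),cv2.resize(b[180:300,280:420][:, :100],(400,480),interpolation=cv2.INTER_CUBIC)]))
E
```

```text
at t 12.82 tcp [ 0.4488 -0.0848  0.0869] op 0.999 F [ 0.4  0.1 -0.3]
grip t 13.47 tcp [ 0.4481 -0.0852  0.0863] op 0.164 F [-0.9 -0.4  4.3]
-0.1 t 14.12 tcp [ 0.472  -0.0924  0.0862] op 0.167 F [-9.6  2.2 14.4]
-0.075 t 14.68 tcp [ 0.4975 -0.0982  0.0862] op 0.166 F [-6.9  1.5 12.2]
-0.04 t 15.42 tcp [ 0.5193 -0.1056  0.0842] op 0.164 F [-23.1   2.4  20.6]
0 t 16.23 tcp [ 0.5699 -0.1176  0.0844] op 0.165 F [-5.  -3.1  1.3]
0.04 t 17.05 tcp [ 0.6092 -0.1264  0.0843] op 0.159 F [-4.9 -2.3  1.3]
0.08 t 17.87 tcp [ 0.648  -0.135   0.0843] op 0.165 F [-5.9 -2.   3.2]
0.117 t 18.63 tcp [ 0.6879 -0.1411  0.0845] op 0.164 F [ 1.3 -0.4 -6.1]
 t 19.13 tcp [ 0.6886 -0.1412  0.0859] op 0.159 F [ 0.1  0.3 -6.9]
```

View pics/c4.png

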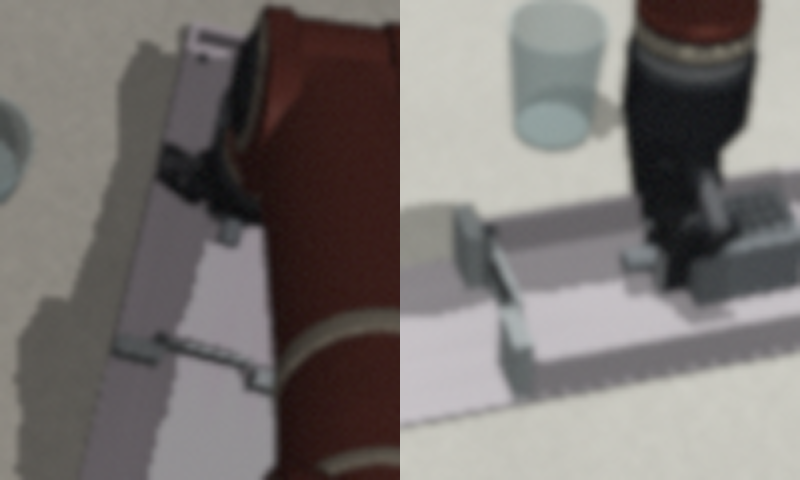

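c4 shows the flap shut at the gate, with the neck's end well past it, about (640,258) in the right half. The wrist reads -6.9 N, which is the whole cartridge weight, so I'll lower it until the bay floor bears it and then release.

```bash
python3 - <<'E'
from rob import *
import cv2
p=arm.read_tool_pos(); z=p[2]
t=.086
while t>.0805:
    t-=.0007; arm.line_to([p[0],p[1],t],.02); arm.pause(.1); f=fz(3)[2]
    print(round(t,4),round(arm.read_tool_pos()[2],4),round(f,2))
    if f>-2.5: break
arm.move_gripper(.5); st("open"); arm.pause(.2)
arm.line_to([p[0],p[1],.2],.12); arm.movep([.45,.15,.28],ori(LN[2])); st("aside")
a,b=snapshot("top"),snapshot("side")
cv2.imwrite("pics/c5.png",np.hstack([cv2.resize(a[120:240,290:390],(400,480),interpolation=cv2.INTER_CUBIC),cv2.resize(b[180:300,305:405],(400,480),interpolation=cv2.INTER_CUBIC)]))
cv2.imwrite("pics/side5.png",cv2.resize(b,(800,600),interpolation=cv2.INTER_CUBIC))
E
```

```text
0.0853 0.0853 -7.26
0.0846 0.0846 -7.06
0.0839 0.0844 -3.57
0.0832 0.0842 5.07
open t 21.43 tcp [ 0.6891 -0.1417  0.0831] op 0.498 F [-0.4 -0.5  0.5]
aside t 24.18 tcp [0.4512 0.1491 0.2799] op 0.502 F [-0.9 -0.3 -0.3]
```

View pics/c5.png

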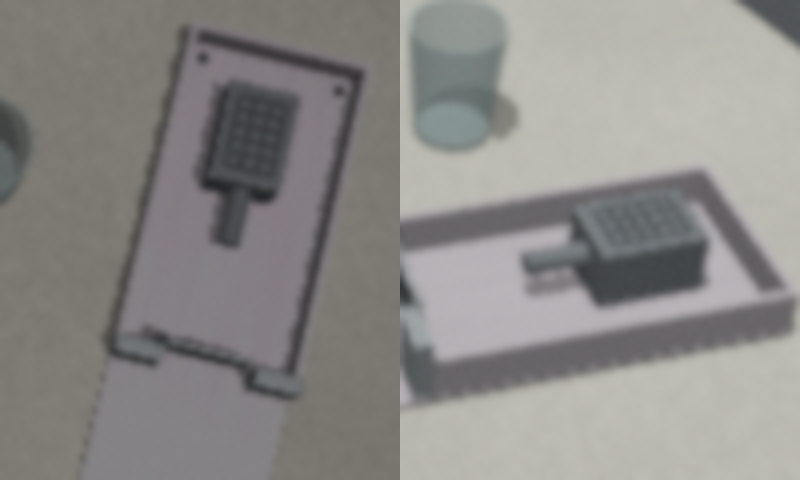

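View pics/side5.png

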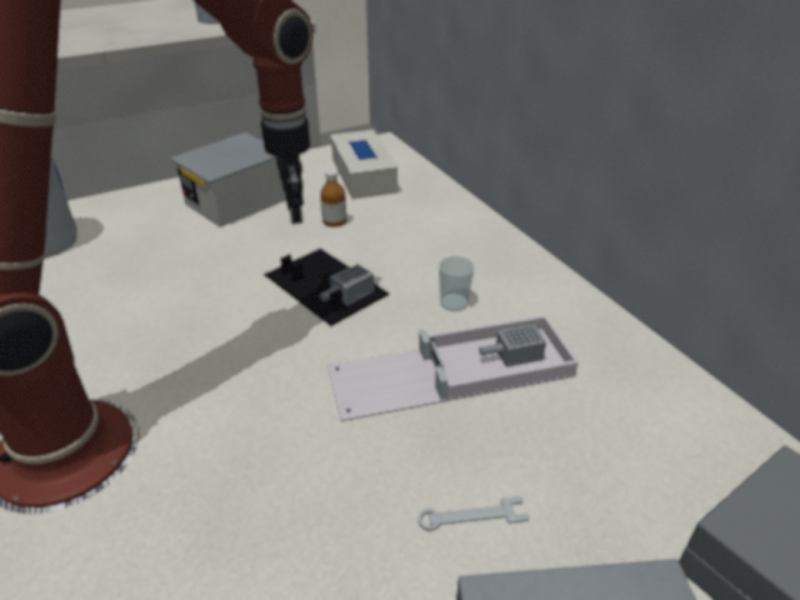

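The final pictures show the cartridge flat in the bay with its tail at about (490,350), well past the shut flap. The other cartridge is still in the rack at (350,287), and the beaker, bottle and spanner haven't moved. Handing in.

```bash
python3 -c "
from station import arm,ticket
ticket.finish_job();print(arm.read_time())"
```

```text
the job is handed in; nothing more can be done
the job is handed in; nothing more can be done
```

The loaded cartridge is in the bay with the flap shut behind it, and the job is handed in. The robot clock read about 24 s of the 64 s allowed.

- **Finding the loaded one:** I hefted the left cartridge at 0.73 kg, which is in the loaded range. The right one was never touched and still lies in the rack, so its weight was not checked.
- **Setting it down:** I placed it on the apron with its neck away from the gate, about 2.5 mm off the centreline, and let go.
- **Pushing it in:** I took it by the neck and pushed it block first through the flap. The highest wrist force I read was about 31 N; I sampled it only between moves, not continuously.
- **One irregularity:** the force jumped to 23 N along the push as the block reached the gate, most likely on meeting the flap. It passed through, but at the end of the push the gripper was carrying the cartridge's full weight. I lowered it about 2 mm until the floor took the load, then released it.
- **Last checks:** the pictures show it lying flat in the bay and the flap shut well behind the neck. The beaker, bottle and spanner look where they were.
- **Measurement disagreement:** the lane's measured length came out about 8 mm shorter than its stated size. The gate position itself matched the picture to about a millimetre.

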